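# Crank a snap lid home on a lunch box in a bench lidding press

## Task

Push the rolling tray with the lunch box all the way in under the press, then wind the crank by its spinning grip until the plate has pressed the lunch box lid fully home, stopping when the crank comes up solid rather than straining it. Then wind the crank back until the plate stands well clear of the lid (a finger's width or more) and let go, leaving the tray in, the lid shut and everything else on the counter where it is.

Things in the scene. Friction and masses are not known exactly. Their poses are not given: they have to be found in the camera images.
- press: White-painted C-frame bench press, fixed to the counter. Origin: on the counter straight below the plate's centre; x from the robot's side to the far side, y along the tray rails to the open (left) end, z up. Base 170 x 240 mm (x by y), column on its -y side. Head 100 mm deep in x, y from -122 to +42 mm, underside 157, top 205 mm up. Fixed parts do not give.
- dust_cap (a point): Centre of the underside of the 84 mm wide, 14 mm thick dust cap on the 50 mm tube above the head, 345 mm above the press's origin. It overhangs the crank: with an upright tool the gripper's body meets cap or tube on the upper part of the circle, so take the grip with the tool leaning along the crank's axis.
- crank_hub (a point): Centre of the crank's circle, at (-80, 0, 200) mm in the press frame. Its z axis is the crank's axis, leaning 35 degrees from vertical towards the press's -x (robot's side); its y is the press's y. The arm turns square to this z. Looking down the axis onto the grip, clockwise lowers the plate 5 mm per radian (31 mm a turn), anticlockwise raises it; it stays where left.
- grip_mid (a point): Mid-length of the wooden grip, a cylinder 22 mm wide, 50 mm long, spinning freely on a pin on the crank arm, parallel to the crank's axis: 55 mm off the axis and 37 mm along crank_hub's z. Arm's top 30 mm below it. Force along the circle: about 2 N free, 4 to 5 N while the lid goes down, then rising about 13 N per radian once it is home. 7 to 12 N is firmly home; over 18 N strains the press.
- plate_face (a point): Centre of the underside of the 80 x 80 mm steel pressing plate, carried by the ram on a stiff spring (30 N per mm); moves vertically only, from 150 mm above the counter (fully up) downwards. The lid is home after about 1.2 to 2.2 turns of the crank from the start.
- tray (a joint): Travel of the stainless rolling tray along its rails (m): 0 pulled out, 0.14 all the way in against its stop, grows as it moves along the press's -y. Rolls with about 2 N. The tray is 150 x 130 mm (x by y) with a 9 mm lip, and carries the lunch box.
- tray_handle (a point): Centre of the tray's upright handle plate at its outer (+y) end: 70 mm wide in the press's x, 8 mm thick in y, 40 mm tall (top 20 mm above this point, which lies 41 mm above the counter). Push on its +y face or pinch it from above; 28 mm of free space lies between it and the tray's end.
- lunchbox: Loose plastic lunch box, 116 x 96 mm, 50 mm high without lid, standing on the tray's floor. Origin: centre of its underside.
- lid_top (a point): Centre of the top of the lunch box's lid, a flat 122 x 102 x 8 mm snap lid. Fully home it lies 58 mm above the lunch box's origin; at the start it stands 5 to 8 mm proud of that. It takes about 25 N to push down and stays where it is pushed.
- teapot_c (a point): White ceramic teapot with hinged lid, 116 mm wide, 117 mm high, its centre half-way up. Bystander.
- plate_c (a point): Green melamine plate, 200 mm wide, 22 mm high, its centre. Bystander.
- ramekin_c (a point): Small glass ramekin, 72 mm wide, 42 mm high, its centre. Bystander, to the right of the press.
- spice_jar_c (a point): Small jar, 48 mm wide, 95 mm high, its centre. Bystander, beyond the tray.
- tall_jar_c (a point): Amber jar, 56 mm wide, 130 mm high, its centre. Bystander, beyond the press.
- mug_c (a point): Mug, 76 mm wide, 85 mm high, its centre. Bystander, to the left.
- spoon_c (a point): Spoon lying on the counter, its middle. Bystander, in front of the tray.
Not all that is in view belongs to the job. Of the things that look like the lunchbox, the largest one is meant.

How it is judged:
By the outcome, as a careful person would: the job done as asked, in the order asked, and still so for the second after the job is handed in, with the robot touching nothing.
It also fails if it takes over 72 s, if anything falls off the work surface, if the arm or the gripper's body presses on something with over 40 N, if the wrist force passes 120 N, or if a joint passes its speed limit or range.

## Robot

A 6-joint arm with a two-finger parallel gripper is mounted at the origin on the work surface. World frame = base frame: x ahead of the robot, y to its left, z up, the work surface at z = 0. Lengths are in m, angles in rad, forces in N, time in s.
With the tool pointing down it reaches from about 0.35 to 0.725 m from the base axis. Payload 4.3 kg.
Tool frame: the origin (TCP) lies midway between the tips of the shut fingers; the grasp point (between the pads) lies 19 mm behind it; y points along the fingers, z is the direction in which the jaws open and shut, and the axes are right-handed (so a half turn about y gives the same grasp; the last joint's range is limited). The gripper opens to 85 mm and grips with 20 to 120 N. Pads are 22 mm wide; open, the fingers measure 114 mm over their backs; the gripper's body (76 mm by 85 mm) begins 54 mm behind the grasp point. The pads swing forward as they close: fully open they stand 13 mm farther back than shut.
Start: joints at [-1.39, 0.377, 0.081, 1.274, 0, 1.46], TCP at [0.165, -0.551, 0.231] pointing down, gripper open.
Joint ranges: [-2.72, 2.72], [-0.84, 1.66], [-1.02, 1.22], [-1.77, 2.12], [-1.37, 1.28], [-3.14, 3.14]. Speed limits (rad/s): [2.57, 2.57, 3.14, 3.14, 3.14, 3.14].

## Interface

Orientations are given as a rotation vector (axis times angle).
In Python, from cell import sense, imaging, bot gives the robot as it stands.
- The arm moves only by the tool send_rows, never from a script. Its argument "moves" is a list of rows, each a list of 3 entries, a list of its own where there are three numbers: the shift along the world's x, y, z in mm, then the turn, a rotation vector about the world's x, y, z in rad, then the opening, from 0 (shut) to 1 (fully open). In form: [[[tx, ty, tz], [rx, ry, rz], claw], ...]. A call has exactly 5 rows; each row shifts and turns the pose as measured when the row begins; what a row does not reach is not made up. A row lasts 1/10 s, in which the tool goes at most 50 mm and 8.59 degrees, less where a joint would pass 70% of its speed; a pose out of reach is approached as far as the arm can. A call with a gripper value outside its range is refused whole. The fingers move at their own pace and stop on an object; "force" is the grip in N (left out, the last holds). Time passes only in rows, so rows that do not move let the fingers close, or fill a call up. It gives the time, the measured TCP pose, the force and the opening at its end, in the units of the state.
- sense(): the state, without advancing time (a new reading comes with each control period).
- imaging.grab_frame(name): name is "scene" or "top" or "wrist"; returns (picture, depth): 420x560x3 uint8, blue, green, red; 420x560 float32, m along the optical axis (not along the pixel's ray), 0 where there is no reading.
- imaging.camera_info(name): a dict with "intrinsics" (3x3 intrinsics, pixels), "dist" ([k1, k2, p1, p2, k3] as OpenCV has them; the pictures are not rectified), "world_from_camera" (4x4, takes a point from camera to world coordinates). Camera axes: x right, y down, z forward; pixel columns grow to the right and rows downward; lengths in m; the calibration is good to about 2 mm. A picture is of the moment at which its call begins: read the wrist's pose just before it. camera_info takes no time and is no camera call; for the wrist camera it gives the pose at the moment of the call.
- bot.sign_off(): hands the job in, once; it reports no verdict.
The state is a dict: "time_s": time; "joint_pos": joint angles; "joint_velocities": joint speeds; "effort": joint torques, N m; "position": TCP position; "eef_rot": TCP orientation; "wrist_force": force on the tool from outside, world axes, zero at the start; "wrist_torque": the same for the moment, N m; "grip_width": opening from 0.0 (shut) to 1.0 (fully open).
Only numpy, scipy, OpenCV 4.12 (cv2) and the standard library are available. Lean on these libraries where they do the work, as an engineer would, in place of code of your own. Each camera call takes 0.05 s, during which the arm holds its last target.

## Working session

There is one attempt and no reset: what is moved stays moved. The work goes in short steps, Python scripts to look and compute and a tool call to move; the robot and the scene stay as the last step left them, time stands still between calls to the robot, and variables do not carry over. Pictures are saved under pics/ and viewed, and the job is handed in when it is done.

Besides the shell and the picture viewer there is one more tool, called as name(argument=value, ...) on one line, values as JSON. send_rows: Moves the arm, as the interface text tells. Its arguments: {"type":"object","properties":{"moves":{"type":"array"},"force":{"type":"number"}},"required":["moves"]}

```bash
ls; mkdir -p pics
python3 - <<'E'
from cell import sense, imaging, bot
import cv2,json
s=sense(); print(s)
for n in ("scene","top","wrist"):
    i=imaging.camera_info(n); print(n,i)
    p,d=imaging.grab_frame(n); cv2.imwrite(f"pics/{n}0.png",p)
    import numpy as np; np.save(f"pics/{n}0.npy",d)
E
```

```text
pics
{'time_s': 0.0, 'joint_pos': array([-1.39029929e+00,  3.78101005e-01,  7.96259499e-02,  1.27437981e+00,
       -1.79823843e-05,  1.46050510e+00]), 'joint_velocities': array([ 0.00116534, -0.00158136,  0.00084215, -0.00041879,  0.00242785,
        0.00059428]), 'effort': array([ 1.40257191e-03, -4.63601446e+01,  2.69876540e+01,  2.06863799e-02,
        7.76706315e-06,  1.77570598e-06]), 'position': array([ 0.16474478, -0.5502162 ,  0.23033922]), 'eef_rot': array([-0.30251078,  2.0674473 , -2.06315442]), 'wrist_force': array([0.63957763, 0.92935303, 0.99920717]), 'wrist_torque': array([ 0.02914567, -0.05254869,  0.0112603 ]), 'grip_width': 0.9988890185839886}
scene {'intrinsics': array([[463.86791104,   0.        , 273.84827471],
       [  0.        , 463.86791104, 211.7515378 ],
       [  0.        ,   0.        ,   1.        ]]), 'dist': array([0.04571979, 0.        , 0.        , 0.        , 0.        ]), 'world_from_camera': array([[-0.43077073,  0.75676176, -0.49167897,  1.16468871],
       [ 0.90245138,  0.36378748, -0.23073834,  0.26424564],
       [ 0.0042527 , -0.54311169,
[... 529 characters left out ...]
998897,  1.64631712],
       [ 0.        ,  0.        ,  0.        ,  1.        ]])}
wrist {'intrinsics': array([[373.51092361,   0.        , 281.51695792],
       [  0.        , 373.51092361, 211.9083187 ],
       [  0.        ,   0.        ,   1.        ]]), 'dist': array([0.02689545, 0.        , 0.        , 0.        , 0.        ]), 'world_from_camera': array([[ 2.86181818e-01, -9.13609689e-01, -2.88820539e-01,
         2.40527851e-01],
       [-9.58174816e-01, -2.73183939e-01, -8.52734268e-02,
        -5.27609926e-01],
       [-9.94503806e-04,  3.01144272e-01, -9.53578072e-01,
         3.72330363e-01],
       [ 0.00000000e+00,  0.00000000e+00,  0.00000000e+00,
         1.00000000e+00]])}
```

View pics/scene0.png

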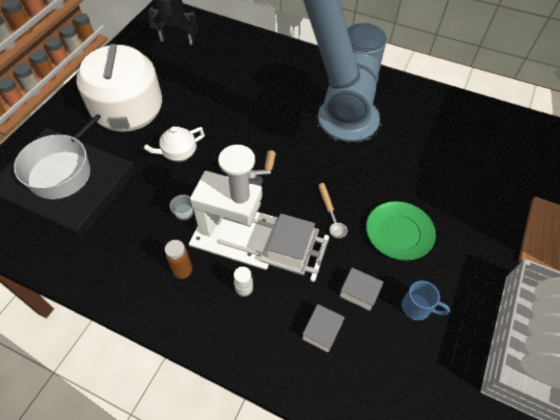

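View pics/top0.png

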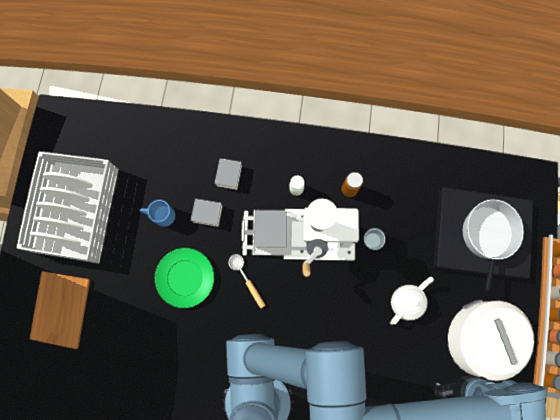

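View pics/wrist0.png

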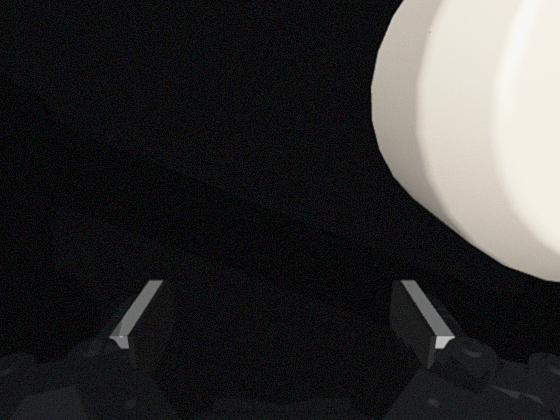

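The scene view shows the press at about (235,200), the lunch box on its tray at (290,240), and the crank grip at (270,160). In the top view the grip is at (306,268), the cap at (321,213) and the handle at (247,233). I'll enlarge and deproject these.

```bash
cat > h.py <<'E'
import numpy as np, cv2
from scipy.spatial.transform import Rotation as R
from cell import sense, imaging, bot
def cloud(n,d,info=None):
    i=info or imaging.camera_info(n)
    h,w=d.shape
    u,v=np.meshgrid(np.arange(w),np.arange(h))
    p=cv2.undistortPoints(np.stack([u,v],-1).reshape(-1,1,2).astype(np.float64),i["intrinsics"],i["dist"]).reshape(h,w,2)
    c=np.concatenate([p*d[...,None],d[...,None]],-1)
    T=i["world_from_camera"]
    return c@T[:3,:3].T+T[:3,3]
def proj(n,P,info=None):
    i=info or imaging.camera_info(n); T=np.linalg.inv(i["world_from_camera"])
    P=np.atleast_2d(P)
    return cv2.projectPoints(P.astype(float),cv2.Rodrigues(T[:3,:3])[0],T[:3,3],i["intrinsics"],i["dist"])[0].reshape(-1,2)
E
python3 - <<'E'
from h import *
for n,(a,b,c,d) in {"scene":(170,130,350,285),"top":(225,180,405,290)}.items():
    p=cv2.imread(f"pics/{n}0.png")[b:d,a:c]
    cv2.imwrite(f"pics/{n}0c.png",cv2.resize(p,None,fx=4.4 if n=="top" else 3.8,fy=4.4 if n=="top" else 3.8,interpolation=cv2.INTER_CUBIC))
D=np.load("pics/top0.npy");W=cloud("top",D)
for (u,v) in [(270,228),(306,268),(321,213),(350,220),(247,233),(315,250),(228,172),(207,213),(300,225)]:
    print(u,v,W[v,u].round(4))
E
```

```text
270 228 [0.5673 0.0352 0.0899]
306 268 [ 0.4432 -0.0917  0.2119]
321 213 [ 0.5816 -0.1067  0.3595]
350 220 [ 0.6041 -0.2046  0.2107]
247 233 [0.5512 0.1126 0.0207]
315 250 [ 0.4998 -0.1113  0.2117]
228 172 [0.7473 0.207  0.0434]
207 213 [0.5967 0.2548 0.0413]
300 225 [ 0.6049 -0.0611  0.0103]
```

View pics/scene0c.png

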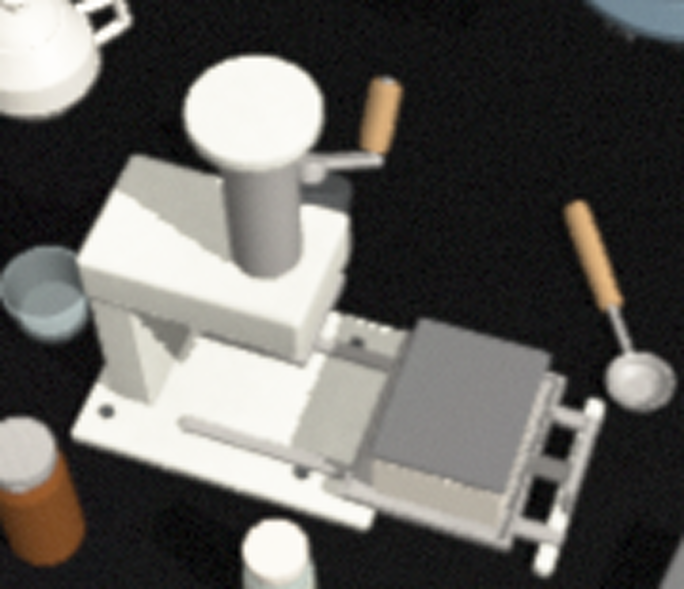

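View pics/top0c.png

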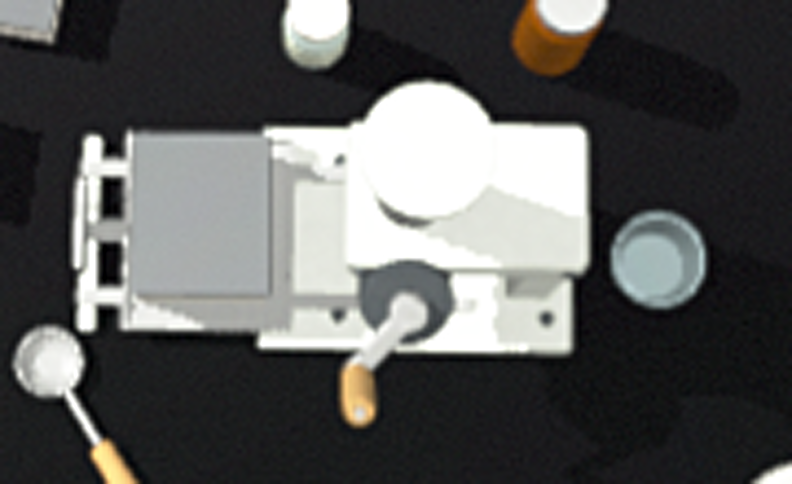

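Run:
```python
from h import *
for n in ("top","scene"):
    D=np.load(f"pics/{n}0.npy");W=cloud(n,D).reshape(-1,3)
    def sel(lo,hi,b=(0.42,0.75,-0.3,0.25)):
        m=(W[:,2]>lo)&(W[:,2]<hi)&(W[:,0]>b[0])&(W[:,0]<b[1])&(W[:,1]>b[2])&(W[:,1]<b[3]); return W[m]
    c=sel(0.350,0.37); 
    (cx,r)=cv2.minEnclosingCircle((c[:,:2]*1000).astype(np.float32)); print(n,"cap",cx,r,len(c),"mean",c.mean(0),np.median(c[:,2]))
    for nm,lo,hi,b in [("head",.195,.213,(.54,.7,-.3,0)),("lid",.075,.1,(.48,.66,-.03,.1)),("base",.003,.03,(.4,.7,-.3,.0))]:
        h=sel(lo,hi,b); r=cv2.minAreaRect((h[:,:2]*1000).astype(np.float32)); print(n,nm,r,len(h),np.median(h[:,2]))
    g=sel(.19,.29,(.40,.475,-.16,-.03)); print(n,"grip",len(g),g.min(0),g.max(0),g.mean(0))
```

```text
top cap (580.0892944335938, -110.32322692871094) 42.43251037597656 747 mean [ 0.57876398 -0.10984896  0.35924063] 0.35931009967116667
top head ((583.749267578125, -150.27658081054688), (100.66082000732422, 164.3253936767578), 6.535006523132324) 1076 0.2051263902461815
top lid ((566.5077514648438, 33.7236442565918), (123.8059310913086, 101.25355529785156), 7.980968475341797) 1198 0.08852567729190175
top base ((550.0650634765625, -150.18878173828125), (299.4893798828125, 299.8615417480469), 89.9573974609375) 2270 0.0096694102202326
top grip 97 [ 0.41813855 -0.10971048  0.19029115] [ 0.47438931 -0.08235922  0.23544611] [ 0.44121156 -0.09337517  0.21556225]
scene cap (580.4400634765625, -108.18180847167969) 43.222145080566406 862 mean [ 0.58398565 -0.10624244  0.36011094] 0.3605643723364701
scene head ((585.7194213867188, -147.37890625), (101.92296600341797, 164.77818298339844), 5.874667167663574) 1608 0.20649907904240528
scene lid ((567.2022705078125, 34.46198654174805), (123.85557556152344, 102.49215698242188), 7.539499759674072) 1444 0.08982644805830575
scene base ((550.0635986328125, -150.01962280273438), (299.8134765625, 299.6078796386719), 89.9582290649414) 3519 0.0134887785293345
scene grip 153 [ 0.41877171 -0.10652026  0.19004919] [ 0.47426871 -0.07888262  0.23324397] [ 0.4453269  -0.08947374  0.21263631]
```

```bash
cat >> h.py <<'E'
yaw=np.radians(6.2)
PO=np.array([0.580,-0.109,0.0]); PR=R.from_euler('z',yaw).as_matrix()
def p2w(p): return PO+PR@(np.array(p)/1000)
def w2p(w): return PR.T@(np.array(w)-PO)*1000
ax=PR@np.array([-np.sin(np.radians(35)),0,np.cos(np.radians(35))])
hx=PR@np.array([np.cos(np.radians(35)),0,np.sin(np.radians(35))]); hy=PR[:,1]
HUB=p2w([-80,0,200])
def grip(phi,r=.055,a=.037): return HUB+r*(np.cos(phi)*hx+np.sin(phi)*hy)+a*ax
E
python3 - <<'E'
from h import *
s=sense(); M=R.from_rotvec(s["eef_rot"]).as_matrix(); print(M.round(3))
print("hub",HUB,ax,hx)
D=np.load("pics/top0.npy");W=cloud("top",D).reshape(-1,3)
P=(W-PO)@PR*1000
m=(P[:,2]>30)&(P[:,2]<70)&(P[:,1]>205)&(P[:,1]<260)&(abs(P[:,0])<60)
q=P[m];print("handle press frame",len(q),q.min(0),q.max(0),np.median(q,0))
for t in ("top","scene"):
    D=np.load(f"pics/{t}0.npy");W=cloud(t,D).reshape(-1,3)
    q=W[(W[:,2]>.185)&(W[:,2]<.29)&(W[:,0]>.4)&(W[:,0]<.475)&(W[:,1]>-.16)&(W[:,1]<-.03)]
    L=(q-HUB); a=L@ax; X=L@hx; Y=L@hy
    k=(a>.014)&(a<.064); print(t,"axial",a.min(),a.max(),"mid hx,hy",X[k].mean(),Y[k].mean(),np.hypot(X[k].mean(),Y[k].mean()),np.degrees(np.arctan2(Y[k].mean(),X[k].mean())))
    im=cv2.imread(f"pics/{t}0.png")
    pts=[p2w([0,0,359]),HUB]+[grip(np.radians(f)) for f in (135,140,145,150)]
    print(proj(t,np.array(pts)).round(1))
E
```

```text
[[-0.958 -0.     0.287]
 [-0.287  0.002 -0.958]
 [-0.    -1.    -0.002]]
hub [ 0.50046792 -0.11763995  0.2       ] [-0.57022157 -0.06194589  0.81915204] [0.81436079 0.08846789 0.57357644]
handle press frame 66 [-37.60038018 223.09898217  31.54727104] [ 33.03606747 239.05996695  64.51063912] [ -4.54609908 234.11721637  59.74940576]
top axial 0.004517881158258537 0.0711893216100794 mid hx,hy -0.03738674051607822 0.03174140069115937 0.04904370381866868 139.668691350158
[[321.7 213.7]
 [316.9 250.5]
 [303.6 267.7]
 [304.7 268.7]
 [306.  269.6]
 [307.3 270.4]]
scene axial 0.003747266470714588 0.06668333934323747 mid hx,hy -0.035561097957908794 0.034568245205557804 0.049593903501978495 135.81110801330743
[[235.6 158. ]
 [250.6 174.1]
 [270.7 161.4]
 [269.9 160.8]
 [268.8 160.2]
 [267.7 159.6]]
```

send_rows(moves=[[[15,28,25],[0,0,-0.04],0],[[22,42,25],[0,0,-0.04],0],[[22,42,25],[0,0,-0.04],0],[[22,42,25],[0,0,-0.04],0],[[22,42,10],[0,0,-0.02],0]])

```text
time_s: 0.65
position: [0.2631, -0.3578, 0.3338]
eef_rot: [-0.102, 2.184, -2.162]
wrist_force: [0.3, 0.9, -0.9]
grip_width: 0.14
```

send_rows(moves=[[[23,44,5],[0,0,0],0],[[23,44,0],[0,0,0],0],[[23,44,0],[0,0,0],0],[[23,44,0],[0,0,0],0],[[23,44,0],[0,0,0],0]])

```text
time_s: 1.15
position: [0.3778, -0.1352, 0.3408]
eef_rot: [-0.093, 2.181, -2.167]
wrist_force: [0.2, -0.7, 0.6]
grip_width: 0.002
```

send_rows(moves=[[[23,44,0],[0,0,0],0],[[23,44,0],[0,0,0],0],[[23,44,0],[0,0,0],0],[[23,44,0],[0,0,0],0],[[23,44,0],[0,0,0],0]])

```text
time_s: 1.65
position: [0.4908, 0.088, 0.3405]
eef_rot: [-0.093, 2.179, -2.167]
wrist_force: [0.7, -1.3, 0.4]
grip_width: 0.005
```

```bash
cat > st.py <<'E'
from h import *
s=sense(); M=R.from_rotvec(s["eef_rot"]).as_matrix()
print(s["time_s"],"press",w2p(s["position"]).round(1),"world",s["position"].round(4)); print("tool axes in press",(PR.T@M).round(3).tolist()); print(s["joint_pos"].round(2),s["wrist_force"].round(1),s["grip_width"])
E
python3 st.py
```

```text
1.65 press [-67.4 205.5 340.5] world [0.4908 0.088  0.3405]
tool axes in press [[-1.0, 0.005, -0.018], [0.018, 0.005, -1.0], [-0.005, -1.0, -0.005]]
[0.05 0.21 0.13 1.49 0.01 3.1 ] [ 0.7 -1.3  0.4] 0.00498567759002756
```

send_rows(moves=[[[12,20,0],[0,0,0.148],0],[[12,20,0],[0,0,0.148],0],[[12,20,0],[0,0,0.148],0],[[12,20,0],[0,0,0.148],0],[[10,14,-10],[0,0,0.148],0]])

```text
time_s: 2.15
position: [0.5511, 0.1916, 0.3288]
eef_rot: [-0.773, 1.726, -1.714]
wrist_force: [0.2, 0.4, -0.7]
grip_width: -0.0
```

send_rows(moves=[[[0,0,-30],[0,0,0.148],0],[[0,0,-40],[0,0,0.148],0],[[0,0,-40],[0,0,0.148],0],[[0,0,-40],[0,0,0.148],0],[[0,0,-40],[0,0,0.148],0]])

```text
time_s: 2.65
position: [0.5551, 0.1955, 0.1358]
eef_rot: [-1.211, 1.195, -1.185]
wrist_force: [1.0, 0.5, 0.2]
grip_width: 0.005
```

```bash
python3 st.py
python3 - <<'E'
from h import *
p,d=imaging.grab_frame("scene"); cv2.imwrite("pics/scene1.png",p)
E
```

```text
2.65 press [  8.1 305.4 135.8] world [0.5551 0.1955 0.1358]
tool axes in press [[-0.084, 0.003, 0.996], [-0.996, 0.01, -0.084], [-0.011, -1.0, 0.002]]
[ 0.23  0.44 -0.07  1.05  0.01  1.77] [1.  0.5 0.2] 0.004501991282197853
```

View pics/scene1.png

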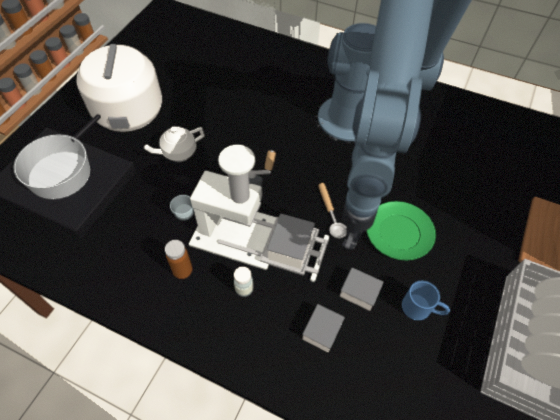

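The closed gripper is just outside the handle, at about (350,240), and clear of the spoon and the small boxes. Next I descend.

send_rows(moves=[[[-4,-5,-30],[0,0,0.08],0],[[0,-5,-30],[0,0,0],0],[[0,-3,-25],[0,0,0],0],[[0,0,-14],[0,0,0],0],[[0,0,0],[0,0,0],0]])

```text
time_s: 3.2
position: [0.5427, 0.1801, 0.0252]
eef_rot: [-1.263, 1.153, -1.123]
wrist_force: [-0.8, -0.2, -0.4]
grip_width: 0.003
```

```bash
python3 st.py
```

```text
3.2 press [ -5.9 291.5  25.2] world [0.5427 0.1801 0.0252]
tool axes in press [[-0.01, -0.018, 1.0], [-1.0, 0.007, -0.01], [-0.007, -1.0, -0.018]]
[ 0.2   0.53 -0.25  0.81  0.01  1.68] [-0.8 -0.2 -0.4] 0.0029802573849015885
```

send_rows(moves=[[[2,-12,5],[0,0,0],0],[[2,-12,3],[0,0,0],0],[[1,-8,0],[0,0,0],0],[[1,-6,0],[0,0,0],0],[[1,-6,0],[0,0,0],0]])

```text
time_s: 3.7
position: [0.5535, 0.1336, 0.0393]
eef_rot: [-1.255, 1.151, -1.127]
wrist_force: [-0.6, 2.1, -2.0]
grip_width: 0.003
```

send_rows(moves=[[[1,-7,0],[0,0,0],0],[[1,-8,0],[0,0,0],0],[[1,-9,0],[0,0,0],0],[[1,-10,0],[0,0,0],0],[[1,-10,0],[0,0,0],0]])

```text
time_s: 4.2
position: [0.559, 0.0871, 0.0395]
eef_rot: [-1.254, 1.151, -1.125]
wrist_force: [0.5, 2.3, 0.0]
grip_width: -0.002
```

```bash
python3 st.py
```

```text
4.2 press [  0.3 197.2  39.5] world [0.559  0.0871 0.0395]
tool axes in press [[-0.012, -0.011, 1.0], [-1.0, 0.011, -0.012], [-0.011, -1.0, -0.011]]
[ 0.04  0.5  -0.26  0.83  0.01  1.51] [0.5 2.3 0. ] -0.002401044845418337
```

send_rows(moves=[[[1,-10,0],[0,0,0],0],[[1,-10,0],[0,0,0],0],[[1,-10,0],[0,0,0],0],[[1,-10,0],[0,0,0],0],[[1,-10,0],[0,0,0],0]])

```text
time_s: 4.7
position: [0.5652, 0.0323, 0.0396]
eef_rot: [-1.253, 1.15, -1.126]
wrist_force: [0.3, 2.5, 0.1]
grip_width: -0.002
```

send_rows(moves=[[[1,-7,0],[0,0,0],0],[[1,-6,0],[0,0,0],0],[[0.5,-5,0],[0,0,0],0],[[0.5,-4,0],[0,0,0],0],[[0.5,-4,0],[0,0,0],0]])

```text
time_s: 5.2
position: [0.5685, 0.003, 0.0396]
eef_rot: [-1.253, 1.152, -1.127]
wrist_force: [-0.7, 0.8, 0.2]
grip_width: -0.003
```

```bash
python3 st.py
```

```text
5.2 press [  0.7 112.6  39.6] world [0.5685 0.003  0.0396]
tool axes in press [[-0.013, -0.01, 1.0], [-1.0, 0.011, -0.013], [-0.011, -1.0, -0.01]]
[-0.11  0.5  -0.25  0.83  0.01  1.36] [-0.7  0.8  0.2] -0.0025541000720852407
```

send_rows(moves=[[[0.3,-3,0],[0,0,0],0],[[0.3,-3,0],[0,0,0],0],[[0.3,-2,0],[0,0,0],0],[[0.3,-2,0],[0,0,0],0],[[0.3,-2,0],[0,0,0],0]])

```text
time_s: 5.7
position: [0.5686, 0.0016, 0.0399]
eef_rot: [-1.238, 1.158, -1.103]
wrist_force: [-0.7, 7.6, 0.4]
grip_width: -0.0
```

```bash
python3 st.py
```

```text
5.7 press [  0.7 111.2  39.9] world [0.5686 0.0016 0.0399]
tool axes in press [[-0.006, -0.009, 1.0], [-0.999, 0.035, -0.006], [-0.035, -0.999, -0.009]]
[-0.13  0.5  -0.24  0.84  0.03  1.34] [-0.7  7.6  0.4] -0.00012944791876787228
```

Solid at 7.6 N, about where the stop should be. I back off, rise and check.

send_rows(moves=[[[0,5,0],[0,0,0],0],[[-1,15,0],[0,0,0],0],[[-2,25,5],[0,0,0.1],0],[[-6,20,40],[0,0,0.14],0],[[-15,0,45],[0,0,0.14],0.6]])

```text
time_s: 6.2
position: [0.5398, 0.069, 0.1256]
eef_rot: [-1.403, 0.871, -0.805]
wrist_force: [2.1, -1.0, -0.2]
grip_width: 0.151
```

send_rows(moves=[[[-40,-5,30],[0,0,0.14],0.6],[[-45,-5,10],[0,0,0.14],0.6],[[-40,-5,10],[0,0,0.14],0.6],[[-20,-5,40],[0,0,0.14],0.6],[[-20,0,40],[0,0,0.14],0.6]])

```text
time_s: 6.7
position: [0.3669, 0.0519, 0.2585]
eef_rot: [-1.568, 0.3, -0.237]
wrist_force: [1.8, 0.1, 0.6]
grip_width: 0.6
```

```bash
python3 st.py
python3 - <<'E'
from h import *
p,d=imaging.grab_frame("scene"); cv2.imwrite("pics/scene2.png",cv2.resize(p[110:300,150:370],None,fx=3,fy=3)); np.save("pics/scene2.npy",d)
P=(cloud("scene",d).reshape(-1,3)-PO)@PR*1000
m=(P[:,2]>45)&(P[:,2]<66)&(P[:,1]>60)&(P[:,1]<130)&(abs(P[:,0])<50); q=P[m]; print("handle",len(q),np.median(q,0),q.min(0),q.max(0))
E
```

```text
6.7 press [-194.5  182.9  258.5] world [0.3669 0.0519 0.2585]
tool axes in press [[0.9, -0.043, 0.434], [-0.435, -0.003, 0.9], [-0.037, -0.999, -0.021]]
[-0.02 -0.01 -0.32  1.3  -0.01  0.32] [1.8 0.1 0.6] 0.6004504852751731
handle 74 [ 3.11262674 97.6875273  60.46501422] [-33.42293979  91.59029306  45.28006661] [ 33.30962837 100.56120991  65.99302777]
```

View pics/scene2.png

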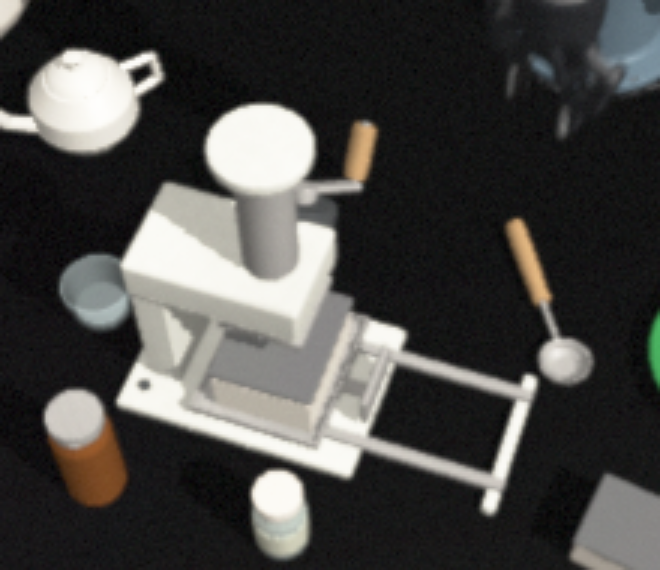

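Run:
```python
from h import *
from scipy.optimize import least_squares
obs={"scene":[(269,169),(270.7,151.9)],"top":[(305.9,264),(306.4,273.5)]}
for f in (130,135,140,145,150):
    print(f,[proj(t,np.array([grip(np.radians(f),a=.012),grip(np.radians(f),a=.062)])).round(1).tolist() for t in obs])
s=sense(); M=R.from_rotvec(s["eef_rot"]).as_matrix()
T=np.column_stack([hx,-ax,hy]); 
print("turn to target rotvec",(R.from_matrix(T)*R.from_matrix(M).inv()).as_rotvec().round(3))
for f in (138,142):
  g=grip(np.radians(f),a=.040); print(f,"grip+",g,"TCP grasp",g-.019*ax,"pre",g+.061*ax)
```

```text
130 [[[269.8, 170.7], [273.3, 153.3]], [[302.3, 262.5], [302.8, 270.9]]]
135 [[[269.0, 170.0], [272.5, 152.7]], [[303.4, 263.5], [303.8, 272.0]]]
140 [[[268.1, 169.4], [271.6, 152.1]], [[304.5, 264.5], [305.0, 273.0]]]
145 [[[267.1, 168.7], [270.6, 151.5]], [[305.7, 265.4], [306.2, 273.9]]]
150 [[[266.0, 168.1], [269.4, 150.9]], [[307.0, 266.2], [307.6, 274.7]]]
turn to target rotvec [-0.055 -0.647  0.435]
138 grip+ [ 0.44039911 -0.0871468   0.20932231] TCP grasp [ 0.45123332 -0.08596983  0.19375842] pre [ 0.40561559 -0.0909255   0.25929059]
142 grip+ [ 0.43870717 -0.09028871  0.20790694] TCP grasp [ 0.44954138 -0.08911174  0.19234305] pre [ 0.40392366 -0.09406741  0.25787521]
```

send_rows(moves=[[[0,-20,5],[-0.009,-0.108,0.073],0.6],[[5,-25,5],[-0.009,-0.108,0.073],0.6],[[8,-28,0],[-0.009,-0.108,0.073],0.6],[[8,-28,0],[-0.009,-0.108,0.073],0.6],[[8,-25,0],[-0.009,-0.108,0.073],0.6]])

```text
time_s: 7.25
position: [0.3997, -0.0729, 0.279]
eef_rot: [-1.513, -0.462, -0.368]
wrist_force: [1.3, 0.5, -0.2]
grip_width: 0.601
```

```bash
cat >> st.py <<'E'
T=np.column_stack([hx,-ax,hy])
print("turn left",(R.from_matrix(T)*R.from_matrix(M).inv()).as_rotvec().round(3))
L=s["position"]+.019*M[:,1]*-1-HUB
print("grasp pt: axial %.1f r %.1f phi %.1f"%(L@ax*1e3,np.hypot(L@hx,L@hy)*1e3,np.degrees(np.arctan2(L@hy,L@hx))),"hx,hy",L@hx*1e3,L@hy*1e3)
E
python3 st.py
```

```text
7.25 press [-175.3   55.3  279. ] world [ 0.3997 -0.0729  0.279 ]
tool axes in press [[0.862, 0.506, 0.046], [-0.04, -0.023, 0.999], [0.506, -0.862, 0.001]]
[-0.58 -0.41 -0.71  0.83  0.31 -0.57] [ 1.3  0.5 -0.2] 0.600574743832054
turn left [ 0.006 -0.08   0.046]
grasp pt: axial 138.3 r 63.9 phi 119.3 hx,hy -31.250933459303244 55.7527756494894
```

```bash
cat >> h.py <<'E'
def d(x,y,a): return (x*hx+y*hy+a*ax).round(1)
E
python3 - <<'E'
from h import *
print(d(-12.7,-22.7,-20),d(0,0,-78), d(0,0,-20))
E
```

```text
[  3.5 -22.5 -23.7] [ 44.5   4.8 -63.9] [ 11.4   1.2 -16.4]
```

send_rows(moves=[[[1,-8,-8],[0,-0.04,0.023],0.6],[[1,-8,-8],[0,-0.04,0.023],0.6],[[1,-6,-8],[0,0,0],0.6],[[0,0,0],[0,0,0],0.6],[[0,0,0],[0,0,0],0.6]])

```text
time_s: 7.75
position: [0.4009, -0.0981, 0.2534]
eef_rot: [-1.494, -0.556, -0.404]
wrist_force: [0.3, -0.3, -0.9]
grip_width: 0.606
```

```bash
python3 st.py
python3 - <<'E'
from h import *
for n in ("wrist","scene"):
    i=imaging.camera_info(n);p,_=imaging.grab_frame(n)
    if n=="wrist":
        for a in (12,37,62):
            for f in (138,143,148):
                q=proj(n,grip(np.radians(f),a=a/1e3),i)[0]; print(a,f,q.round())
                cv2.circle(p,tuple(int(v) for v in q),3,(0,0,255) if f==143 else (255,0,0),1)
        cv2.imwrite("pics/w3.png",p)
    else: cv2.imwrite("pics/s3.png",cv2.resize(p[80:300,150:400],None,fx=2.6,fy=2.6))
E
```

```text
7.75 press [-176.9   30.1  253.4] world [ 0.4009 -0.0981  0.2534]
tool axes in press [[0.817, 0.577, 0.01], [-0.003, -0.013, 1.0], [0.577, -0.817, -0.009]]
[-0.73 -0.41 -0.82  0.71  0.43 -0.73] [ 0.3 -0.3 -0.9] 0.6058692244980415
turn left [0.008 0.005 0.01 ]
grasp pt: axial 118.3 r 57.5 phi 148.1 hx,hy -48.81891849567239 30.37783574572468
12 138 [293. 228.]
12 143 [287. 224.]
12 148 [281. 220.]
37 138 [294. 243.]
37 143 [287. 238.]
37 148 [281. 234.]
62 138 [294. 262.]
62 143 [287. 256.]
62 148 [280. 252.]
```

View pics/w3.png

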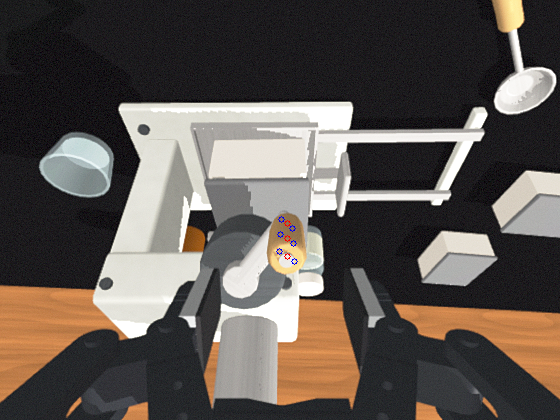

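View pics/s3.png

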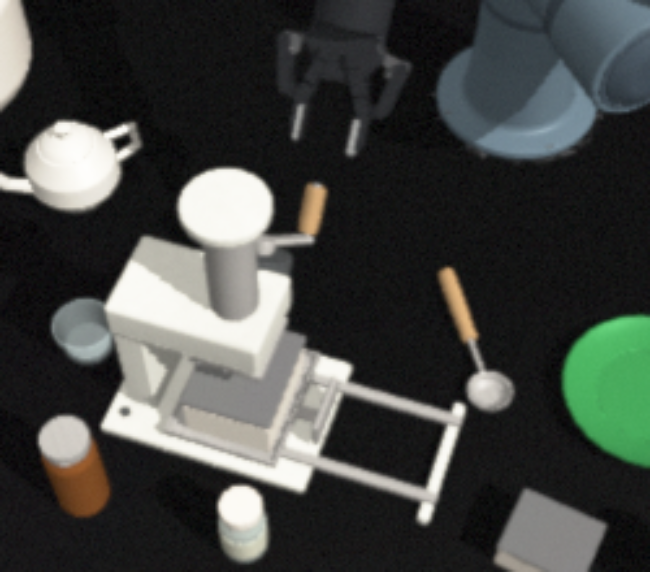

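The projected grip axis, at about (287,240), matches the wooden grip in the wrist view. Advancing along the axis.

Run:
```python
from h import *
print(d(5.3,3.1,-30),d(0,0,-48))
```

```text
[ 21.1   5.4 -21.5] [ 27.4   3.  -39.3]
```

send_rows(moves=[[[10,3,-10],[0,0,0],0.6],[[10,2,-10],[0,0,0],0.6],[[9,1,-13],[0,0,0],0.6],[[9,1,-13],[0,0,0],0.6],[[4,1,-6],[0,0,0],0.6]])

```text
time_s: 8.35
position: [0.4489, -0.0881, 0.2057]
eef_rot: [-1.495, -0.568, -0.402]
wrist_force: [-0.1, 0.4, -0.0]
grip_width: 0.597
```

```bash
python3 st.py
```

```text
8.35 press [-128.    34.9  205.7] world [ 0.4489 -0.0881  0.2057]
tool axes in press [[0.813, 0.582, 0.003], [0.006, -0.013, 1.0], [0.582, -0.813, -0.014]]
[-0.59 -0.29 -0.9   0.46  0.37 -0.6 ] [-0.1  0.4 -0. ] 0.5971722840297073
turn left [0.013 0.011 0.003]
grasp pt: axial 51.2 r 50.5 phi 135.9 hx,hy -36.28300638905491 35.16118696706727
```

send_rows(moves=[[[0,-1,-6],[0,0,0],0.6],[[0,-1,-6],[0,0,0],0.6],[[0,0,0],[0,0,0],0.6],[[0,0,0],[0,0,0],0.4],[[0,0,0],[0,0,0],0.35]])

```text
time_s: 8.85
position: [0.4494, -0.0893, 0.1937]
eef_rot: [-1.494, -0.57, -0.4]
wrist_force: [0.2, -1.0, 0.5]
grip_width: 0.35
```

```bash
python3 st.py;python3 - <<'E'
from h import *
i=imaging.camera_info("wrist");p,_=imaging.grab_frame("wrist")
for f in (143,):
  for a in (12,37,62):
    q=proj("wrist",grip(np.radians(f),a=a/1e3),i)[0]; cv2.circle(p,tuple(int(v) for v in q),3,(0,0,255),1)
cv2.imwrite("pics/w4.png",p)
E
```

```text
8.85 press [-127.7   33.7  193.7] world [ 0.4494 -0.0893  0.1937]
tool axes in press [[0.814, 0.581, 0.0], [0.008, -0.012, 1.0], [0.581, -0.814, -0.014]]
[-0.59 -0.28 -0.92  0.42  0.37 -0.61] [ 0.2 -1.   0.5] 0.349690382949203
turn left [0.013 0.011 0.   ]
grasp pt: axial 41.1 r 54.7 phi 141.7 hx,hy -42.88202126274034 33.88252402186262
```

View pics/w4.png

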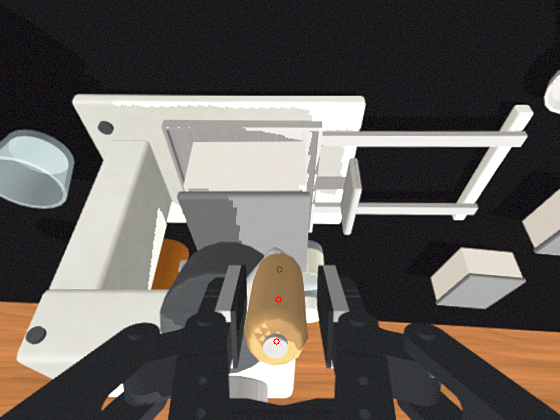

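The grip sits between the pads at about (278,300), with its top end at (276,345). Closing.

send_rows(force=40, moves=[[[0,0,0],[0,0,0],0],[[0,0,0],[0,0,0],0],[[0,0,0],[0,0,0],0],[[0,0,0],[0,0,0],0],[[0,0,0],[0,0,0],0]])

```text
time_s: 9.4
position: [0.4496, -0.0897, 0.1943]
eef_rot: [-1.495, -0.57, -0.401]
wrist_force: [0.1, -0.9, -1.0]
grip_width: 0.241
```

```bash
python3 st.py
```

```text
9.4 press [-127.6   33.3  194.3] world [ 0.4496 -0.0897  0.1943]
tool axes in press [[0.813, 0.582, 0.001], [0.008, -0.012, 1.0], [0.582, -0.813, -0.015]]
[-0.59 -0.28 -0.92  0.42  0.38 -0.61] [ 0.1 -0.9 -1. ] 0.24079289278576244
turn left [0.013 0.012 0.001]
grasp pt: axial 41.6 r 54.1 phi 141.7 hx,hy -42.43382945724711 33.50711115750955
```

```bash
cat > crank.py <<'E'
import sys
from h import *
exec(open('st.py').read().split('\n',1)[1])
dphi=np.radians(float(sys.argv[1])); 
axl=float(sys.argv[2])/1e3 if len(sys.argv)>2 else .041
f=np.arctan2(L@hy,L@hx); F=s["wrist_force"]
t=-np.sin(f)*hx+np.cos(f)*hy; rr=np.cos(f)*hx+np.sin(f)*hy
print("F tang(+ccw) %.1f radial %.1f axial %.1f |F| %.1f"%(F@t,F@rr,F@ax,np.linalg.norm(F)))
q=HUB+L
off=.0 
rv=(R.from_matrix(T)*R.from_matrix(M).inv()).as_rotvec()/5
out=[]
for k in range(1,6):
    g=HUB+.055*(np.cos(f+k*dphi)*hx+np.sin(f+k*dphi)*hy)+axl*ax
    out.append([[float(v) for v in ((g-q)*1e3).round(1)],[float(v) for v in rv.round(3)],0]); q=g
print(out)
E
python3 crank.py -10
```

```text
9.4 press [-127.6   33.3  194.3] world [ 0.4496 -0.0897  0.1943]
tool axes in press [[0.813, 0.582, 0.001], [0.008, -0.012, 1.0], [0.582, -0.813, -0.015]]
[-0.59 -0.28 -0.92  0.42  0.38 -0.61] [ 0.1 -0.9 -1. ] 0.24079289278576244
turn left [0.013 0.012 0.001]
grasp pt: axial 41.6 r 54.1 phi 141.7 hx,hy -42.43382945724711 33.50711115750955
F tang(+ccw) 1.1 radial -0.1 axial -0.8 |F| 1.3
[[[4.3, 8.1, 2.8], [0.003, 0.002, 0.0], 0], [[5.6, 6.4, 4.4], [0.003, 0.002, 0.0], 0], [[6.5, 5.0, 4.9], [0.003, 0.002, 0.0], 0], [[7.2, 3.6, 5.3], [0.003, 0.002, 0.0], 0], [[7.6, 2.0, 5.5], [0.003, 0.002, 0.0], 0]]
```

send_rows(moves=[[[4,8,3],[0.003,0.002,0],0],[[5.5,6.5,4.5],[0.003,0.002,0],0],[[6.5,5,5],[0.003,0.002,0],0],[[7,3.5,5.5],[0.003,0.002,0],0],[[7.5,2,5.5],[0.003,0.002,0],0]])

```text
time_s: 9.9
position: [0.4805, -0.0655, 0.2179]
eef_rot: [-1.487, -0.552, -0.397]
wrist_force: [1.0, -4.8, -3.8]
grip_width: 0.243
```

```bash
python3 crank.py -15
```

```text
9.9 press [-94.2  54.  217.9] world [ 0.4805 -0.0655  0.2179]
tool axes in press [[0.82, 0.572, 0.006], [-0.004, -0.004, 1.0], [0.572, -0.82, -0.001]]
[-0.47 -0.25 -0.83  0.46  0.31 -0.49] [ 1.  -4.8 -3.8] 0.24309660716159254
turn left [ 0.001 -0.002  0.006]
grasp pt: axial 41.8 r 54.1 phi 91.4 hx,hy -1.318510255265482 54.0439634970449
F tang(+ccw) 1.9 radial -4.8 axial -3.4 |F| 6.2
[[[12.1, 0.7, 7.5], [0.0, -0.0, 0.001], 0], [[11.5, -4.0, 7.7], [0.0, -0.0, 0.001], 0], [[10.4, -7.4, 6.7], [0.0, -0.0, 0.001], 0], [[8.5, -10.3, 5.2], [0.0, -0.0, 0.001], 0], [[6.2, -12.5, 3.3], [0.0, -0.0, 0.001], 0]]
```

send_rows(moves=[[[12,0,7.5],[0,0,0],0],[[11.5,-4,7.5],[0,0,0],0],[[10.5,-7.5,6.5],[0,0,0],0],[[8.5,-10.5,5],[0,0,0],0],[[6,-12.5,3.5],[0,0,0],0]])

```text
time_s: 10.4
position: [0.5301, -0.1004, 0.2491]
eef_rot: [-1.491, -0.546, -0.391]
wrist_force: [-6.2, -1.4, -1.0]
grip_width: 0.243
```

```bash
python3 crank.py -16
```

```text
10.4 press [-48.7  14.  249.1] world [ 0.5301 -0.1004  0.2491]
tool axes in press [[0.825, 0.565, 0.007], [-0.004, -0.007, 1.0], [0.565, -0.825, -0.004]]
[-0.49 -0.14 -0.66  0.53  0.32 -0.51] [-6.2 -1.4 -1. ] 0.24259296056157253
turn left [ 0.005 -0.01   0.007]
grasp pt: axial 41.3 r 55.8 phi 14.6 hx,hy 53.998462022019964 14.103076122739246
F tang(+ccw) 0.8 radial -5.7 axial 2.8 |F| 6.4
[[[2.6, -15.2, 0.3], [0.001, -0.002, 0.001], 0], [[-0.4, -15.2, -1.4], [0.001, -0.002, 0.001], 0], [[-3.8, -14.3, -3.8], [0.001, -0.002, 0.001], 0], [[-7.0, -12.3, -5.8], [0.001, -0.002, 0.001], 0], [[-9.6, -9.3, -7.4], [0.001, -0.002, 0.001], 0]]
```

send_rows(moves=[[[2.5,-15,0.5],[0,-0.002,0.001],0],[[-0.5,-15,-1.5],[0,-0.002,0.001],0],[[-4,-14.5,-4],[0,-0.002,0.001],0],[[-7,-12.5,-6],[0,-0.002,0.001],0],[[-9.5,-9.5,-7.5],[0,-0.002,0.001],0]])

```text
time_s: 10.9
position: [0.5161, -0.165, 0.2345]
eef_rot: [-1.477, -0.567, -0.392]
wrist_force: [-0.2, 2.2, -0.6]
grip_width: 0.245
```

```bash
python3 crank.py -16
```

```text
10.9 press [-69.6 -48.8 234.5] world [ 0.5161 -0.165   0.2345]
tool axes in press [[0.816, 0.578, -0.008], [0.006, 0.007, 1.0], [0.578, -0.816, 0.002]]
[-0.67 -0.09 -0.65  0.54  0.42 -0.68] [-0.2  2.2 -0.6] 0.2445331519937484
turn left [-0.003  0.006 -0.008]
grasp pt: axial 41.3 r 56.4 phi -60.0 hx,hy 28.19992143180884 -48.88532687728578
F tang(+ccw) 0.9 radial -2.0 axial -0.5 |F| 2.3
[[[-11.5, -5.8, -8.8], [-0.001, 0.001, -0.002], 0], [[-12.2, -2.9, -8.7], [-0.001, 0.001, -0.002], 0], [[-12.6, 1.3, -8.6], [-0.001, 0.001, -0.002], 0], [[-11.9, 5.5, -7.9], [-0.001, 0.001, -0.002], 0], [[-10.4, 9.2, -6.5], [-0.001, 0.001, -0.002], 0]]
```

send_rows(moves=[[[-11.5,-6,-9],[0,0.001,-0.002],0],[[-12,-3,-8.5],[0,0.001,-0.002],0],[[-12.5,1.5,-8.5],[0,0.001,-0.002],0],[[-12,5.5,-8],[0,0.001,-0.002],0],[[-10.5,9,-6.5],[0,0.001,-0.002],0]])

```text
time_s: 11.4
position: [0.4603, -0.1617, 0.1962]
eef_rot: [-1.484, -0.562, -0.4]
wrist_force: [3.3, -0.8, -2.1]
grip_width: 0.241
```

```bash
python3 crank.py -16
```

```text
11.4 press [-124.7  -39.4  196.2] world [ 0.4603 -0.1617  0.1962]
tool axes in press [[0.815, 0.579, 0.001], [-0.0, -0.002, 1.0], [0.579, -0.815, -0.002]]
[-0.76 -0.16 -0.81  0.48  0.46 -0.77] [ 3.3 -0.8 -2.1] 0.2408228570268742
turn left [0.001 0.007 0.001]
grasp pt: axial 41.5 r 55.3 phi -134.6 hx,hy -38.88444353174815 -39.37619424227369
F tang(+ccw) 1.8 radial -0.1 axial -3.5 |F| 4.0
[[[-8.4, 11.6, -5.6], [0.0, 0.001, 0.0], 0], [[-6.1, 13.7, -3.2], [0.0, 0.001, 0.0], 0], [[-2.8, 15.0, -0.8], [0.0, 0.001, 0.0], 0], [[0.7, 15.2, 1.6], [0.0, 0.001, 0.0], 0], [[4.1, 14.2, 3.9], [0.0, 0.001, 0.0], 0]]
```

send_rows(moves=[[[-8.5,11.5,-5.5],[0,0.001,0],0],[[-6,13.5,-3],[0,0.001,0],0],[[-3,15,-1],[0,0.001,0],0],[[0.5,15,1.5],[0,0.001,0],0],[[4,14,4],[0,0.001,0],0]])

```text
time_s: 11.9
position: [0.4483, -0.0916, 0.1938]
eef_rot: [-1.487, -0.561, -0.402]
wrist_force: [12.4, -4.9, -9.8]
grip_width: 0.238
```

```bash
python3 crank.py -10;python3 - <<'E'
from h import *
p,d=imaging.grab_frame("scene"); cv2.imwrite("pics/s5.png",cv2.resize(p[80:300,150:400],None,fx=2.6,fy=2.6))
p,d=imaging.grab_frame("wrist"); cv2.imwrite("pics/w5.png",p)
E
```

```text
11.9 press [-129.    31.6  193.8] world [ 0.4483 -0.0916  0.1938]
tool axes in press [[0.815, 0.579, 0.004], [-0.001, -0.006, 1.0], [0.579, -0.815, -0.004]]
[-0.61 -0.27 -0.91  0.43  0.38 -0.61] [12.4 -4.9 -9.8] 0.23765613534066268
turn left [0.003 0.007 0.004]
grasp pt: axial 42.1 r 54.1 phi 144.2 hx,hy -43.8528890694134 31.67142161414592
F tang(+ccw) 2.7 radial -6.9 axial -14.8 |F| 16.5
[[[4.3, 8.3, 2.3], [0.001, 0.001, 0.001], 0], [[5.4, 6.7, 4.3], [0.001, 0.001, 0.001], 0], [[6.3, 5.4, 4.8], [0.001, 0.001, 0.001], 0], [[7.0, 3.9, 5.2], [0.001, 0.001, 0.001], 0], [[7.5, 2.4, 5.4], [0.001, 0.001, 0.001], 0]]
```

View pics/s5.png

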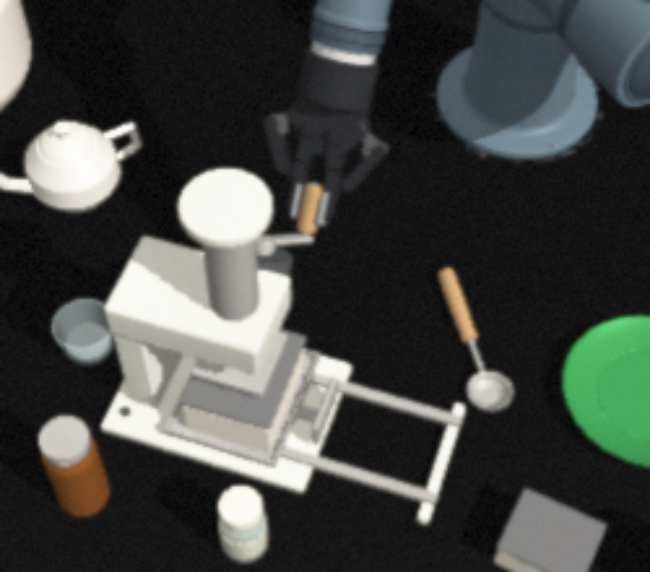

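View pics/w5.png

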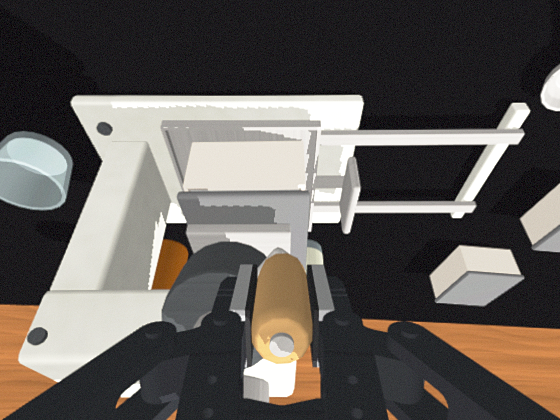

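The plate, at (240,240) in the wrist view, is coming down towards the lid and the grasp is still centred. Carrying on more slowly.

send_rows(moves=[[[4.5,8.5,2],[0.001,0.001,0.001],0],[[5.5,6.5,4],[0.001,0.001,0.001],0],[[6.5,5.5,4.5],[0.001,0.001,0.001],0],[[7,4,5],[0.001,0.001,0.001],0],[[7.5,2.5,5.5],[0.001,0.001,0.001],0]])

```text
time_s: 12.5
position: [0.4828, -0.0651, 0.2195]
eef_rot: [-1.492, -0.566, -0.397]
wrist_force: [2.9, -9.6, -5.8]
grip_width: 0.238
```

```bash
python3 crank.py -12
```

```text
12.5 press [-91.9  54.2 219.5] world [ 0.4828 -0.0651  0.2195]
tool axes in press [[0.816, 0.579, -0.0], [0.006, -0.009, 1.0], [0.579, -0.815, -0.011]]
[-0.47 -0.25 -0.83  0.44  0.31 -0.49] [ 2.9 -9.6 -5.8] 0.23837477288992062
turn left [ 0.01   0.007 -0.   ]
grasp pt: axial 41.8 r 54.3 phi 88.6 hx,hy 1.2854163142297665 54.3180871761315
F tang(+ccw) 1.6 radial -9.9 axial -5.8 |F| 11.6
[[[9.8, 0.3, 5.9], [0.002, 0.001, -0.0], 0], [[9.2, -2.8, 6.2], [0.002, 0.001, -0.0], 0], [[8.6, -5.1, 5.6], [0.002, 0.001, -0.0], 0], [[7.7, -7.1, 4.8], [0.002, 0.001, -0.0], 0], [[6.3, -8.8, 3.7], [0.002, 0.001, -0.0], 0]]
```

```bash
echo 'HUB=HUB-.001*hy+.0003*hx' >> h.py; python3 crank.py -12
```

```text
12.5 press [-91.9  54.2 219.5] world [ 0.4828 -0.0651  0.2195]
tool axes in press [[0.816, 0.579, -0.0], [0.006, -0.009, 1.0], [0.579, -0.815, -0.011]]
[-0.47 -0.25 -0.83  0.44  0.31 -0.49] [ 2.9 -9.6 -5.8] 0.23837477288992062
turn left [ 0.01   0.007 -0.   ]
grasp pt: axial 41.8 r 55.3 phi 89.0 hx,hy 0.985416314229703 55.318087176131506
F tang(+ccw) 1.6 radial -9.9 axial -5.8 |F| 11.6
[[[9.9, -0.7, 5.9], [0.002, 0.001, -0.0], 0], [[9.3, -2.8, 6.2], [0.002, 0.001, -0.0], 0], [[8.7, -5.0, 5.7], [0.002, 0.001, -0.0], 0], [[7.7, -7.1, 4.8], [0.002, 0.001, -0.0], 0], [[6.4, -8.8, 3.8], [0.002, 0.001, -0.0], 0]]
```

send_rows(moves=[[[10,-0.5,6],[0.002,0.001,0],0],[[9.5,-3,6],[0.002,0.001,0],0],[[8.5,-5,5.5],[0.002,0.001,0],0],[[7.5,-7,5],[0.002,0.001,0],0],[[6.5,-9,4],[0.002,0.001,0],0]])

```text
time_s: 13.0
position: [0.524, -0.088, 0.246]
eef_rot: [-1.485, -0.554, -0.39]
wrist_force: [-5.9, -0.7, 1.7]
grip_width: 0.243
```

```bash
python3 crank.py -12
```

```text
13.0 press [-53.4  26.9 246. ] world [ 0.524 -0.088  0.246]
tool axes in press [[0.822, 0.569, -0.0], [0.0, -0.0, 1.0], [0.569, -0.822, -0.0]]
[-0.47 -0.16 -0.69  0.52  0.32 -0.5 ] [-5.9 -0.7  1.7] 0.243173204150324
turn left [ 0.001 -0.005 -0.   ]
grasp pt: axial 41.4 r 55.5 phi 30.2 hx,hy 47.96615378471135 27.920201906717434
F tang(+ccw) 1.9 radial -3.4 axial 4.8 |F| 6.2
[[[4.9, -10.3, 2.1], [0.0, -0.001, -0.0], 0], [[3.2, -11.0, 1.4], [0.0, -0.001, -0.0], 0], [[1.3, -11.4, 0.0], [0.0, -0.001, -0.0], 0], [[-0.7, -11.4, -1.3], [0.0, -0.001, -0.0], 0], [[-2.6, -10.9, -2.7], [0.0, -0.001, -0.0], 0]]
```

send_rows(moves=[[[5,-10.5,2],[0,0,0],0],[[3,-11,1.5],[0,0,0],0],[[1.5,-11.5,0],[0,0,0],0],[[-0.5,-11.5,-1.5],[0,0,0],0],[[-2.5,-11,-2.5],[0,0,0],0]])

```text
time_s: 13.5
position: [0.5313, -0.1401, 0.2469]
eef_rot: [-1.471, -0.558, -0.386]
wrist_force: [-3.9, 3.6, 3.2]
grip_width: 0.242
```

```bash
python3 crank.py -10
```

```text
13.5 press [-51.7 -25.7 246.9] world [ 0.5313 -0.1401  0.2469]
tool axes in press [[0.821, 0.571, -0.009], [0.002, 0.014, 1.0], [0.571, -0.821, 0.01]]
[-0.59 -0.09 -0.62  0.56  0.39 -0.61] [-3.9  3.6  3.2] 0.2422279415115913
turn left [-0.01  -0.005 -0.009]
grasp pt: axial 41.2 r 55.7 phi -26.6 hx,hy 49.79408881010458 -24.914918408899826
F tang(+ccw) 3.1 radial -2.7 axial 4.6 |F| 6.2
[[[-3.6, -8.3, -3.4], [-0.002, -0.001, -0.002], 0], [[-4.4, -7.7, -3.6], [-0.002, -0.001, -0.002], 0], [[-5.5, -6.6, -4.3], [-0.002, -0.001, -0.002], 0], [[-6.4, -5.3, -4.8], [-0.002, -0.001, -0.002], 0], [[-7.1, -3.8, -5.2], [-0.002, -0.001, -0.002], 0]]
```

send_rows(moves=[[[-3.5,-8.5,-3.5],[-0.002,-0.001,-0.002],0],[[-4.5,-7.5,-3.5],[-0.002,-0.001,-0.002],0],[[-5.5,-6.5,-4.5],[-0.002,-0.001,-0.002],0],[[-6.5,-5.5,-5],[-0.002,-0.001,-0.002],0],[[-7,-4,-5],[-0.002,-0.001,-0.002],0]])

```text
time_s: 14.0
position: [0.5062, -0.1715, 0.2271]
eef_rot: [-1.475, -0.568, -0.398]
wrist_force: [2.6, 3.5, 2.2]
grip_width: 0.244
```

```bash
python3 crank.py -8
python3 - <<'E'
from h import *
p,d=imaging.grab_frame("scene"); cv2.imwrite("pics/s6.png",cv2.resize(p[180:270,210:310],None,fx=6,fy=6))
E
```

```text
14.0 press [-80.1 -54.2 227.1] world [ 0.5062 -0.1715  0.2271]
tool axes in press [[0.813, 0.582, -0.006], [0.003, 0.006, 1.0], [0.582, -0.813, 0.004]]
[-0.7  -0.09 -0.68  0.53  0.44 -0.71] [2.6 3.5 2.2] 0.2441322458665508
turn left [-0.005  0.009 -0.006]
grasp pt: axial 41.3 r 55.4 phi -74.3 hx,hy 14.950802038252212 -53.304139320656475
F tang(+ccw) 4.4 radial -2.1 axial 0.1 |F| 4.8
[[[-5.9, -1.9, -4.6], [-0.001, 0.002, -0.001], 0], [[-6.2, -1.2, -4.4], [-0.001, 0.002, -0.001], 0], [[-6.3, -0.1, -4.4], [-0.001, 0.002, -0.001], 0], [[-6.3, 1.0, -4.3], [-0.001, 0.002, -0.001], 0], [[-6.1, 2.0, -4.1], [-0.001, 0.002, -0.001], 0]]
```

View pics/s6.png

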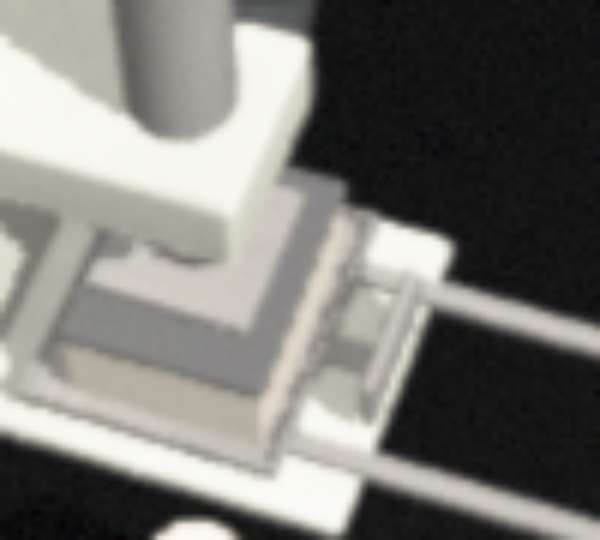

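The plate now rests on the lid and the tangential force is 4.4 N, so the lid is going down. Small steps from here.

send_rows(moves=[[[-4.5,-1.5,-3.5],[-0.001,0.002,-0.001],0],[[-4.5,-1,-3.5],[-0.001,0.002,-0.001],0],[[-4.5,0,-3.5],[-0.001,0.002,-0.001],0],[[-4.5,0.5,-3],[-0.001,0.002,-0.001],0],[[-4.5,1,-3],[-0.001,0.002,-0.001],0]])

```text
time_s: 14.55
position: [0.4873, -0.1748, 0.2143]
eef_rot: [-1.485, -0.572, -0.399]
wrist_force: [14.3, 0.6, -4.5]
grip_width: 0.243
```

```bash
python3 crank.py -5
```

```text
14.55 press [-99.3 -55.4 214.3] world [ 0.4873 -0.1748  0.2143]
tool axes in press [[0.812, 0.584, -0.004], [0.007, -0.003, 1.0], [0.584, -0.812, -0.007]]
[-0.74 -0.12 -0.73  0.51  0.45 -0.75] [14.3  0.6 -4.5] 0.2426681373368181
turn left [ 0.005  0.013 -0.004]
grasp pt: axial 41.7 r 54.9 phi -98.5 hx,hy -8.162444326308401 -54.334359411430114
F tang(+ccw) 9.2 radial -0.4 axial -11.9 |F| 15.0
[[[-3.5, 0.5, -3.3], [0.001, 0.003, -0.001], 0], [[-3.9, 0.9, -2.6], [0.001, 0.003, -0.001], 0], [[-3.8, 1.3, -2.6], [0.001, 0.003, -0.001], 0], [[-3.7, 1.7, -2.5], [0.001, 0.003, -0.001], 0], [[-3.6, 2.1, -2.4], [0.001, 0.003, -0.001], 0]]
```

send_rows(moves=[[[0,0,0],[0,0,0],0],[[0,0,0],[0,0,0],0],[[0,0,0],[0,0,0],0],[[0,0,0],[0,0,0],0],[[0,0,0],[0,0,0],0]])

```text
time_s: 15.05
position: [0.4897, -0.175, 0.2155]
eef_rot: [-1.485, -0.581, -0.401]
wrist_force: [4.1, 3.0, 0.6]
grip_width: 0.243
```

```bash
python3 crank.py -5;  python3 - <<'E'
from h import *
for k in range(2):
    p,d=imaging.grab_frame("scene")
    P=(cloud("scene",d).reshape(-1,3)-PO)@PR*1000
    d0=np.load("pics/scene2.npy"); P0=(cloud("scene",d0).reshape(-1,3)-PO)@PR*1000
    for nm,Q in (("now",P),("before",P0)):
        for x in ((45,56,-40,40),(-35,35,43,48)):
            m=(Q[:,0]>x[0])&(Q[:,0]<x[1])&(Q[:,1]>x[2])&(Q[:,1]<x[3])&(Q[:,2]>74)&(Q[:,2]<98); print(nm,x,m.sum(),np.median(Q[m,2]).round(2))
    print(sense()["wrist_force"])
E
```

```text
15.05 press [-97.  -55.9 215.5] world [ 0.4897 -0.175   0.2155]
tool axes in press [[0.808, 0.589, -0.008], [0.012, -0.003, 1.0], [0.589, -0.808, -0.01]]
[-0.74 -0.11 -0.73  0.5   0.45 -0.75] [4.1 3.  0.6] 0.24294497975131232
turn left [ 0.007  0.02  -0.008]
grasp pt: axial 41.4 r 55.1 phi -95.9 hx,hy -5.689361514109475 -54.83653380887484
F tang(+ccw) 3.7 radial -2.9 axial -2.1 |F| 5.1
[[[-3.7, 0.4, -3.0], [0.001, 0.004, -0.002], 0], [[-3.9, 0.7, -2.7], [0.001, 0.004, -0.002], 0], [[-3.9, 1.1, -2.6], [0.001, 0.004, -0.002], 0], [[-3.8, 1.5, -2.5], [0.001, 0.004, -0.002], 0], [[-3.7, 1.9, -2.4], [0.001, 0.004, -0.002], 0]]
now (45, 56, -40, 40) 102 82.98
now (-35, 35, 43, 48) 41 83.62
before (45, 56, -40, 40) 99 89.83
before (-35, 35, 43, 48) 36 89.83
[5.30605309 2.67323425 1.31700954]
now (45, 56, -40, 40) 104 83.74
now (-35, 35, 43, 48) 36 83.32
before (45, 56, -40, 40) 99 89.83
before (-35, 35, 43, 48) 36 89.83
[5.48948701 2.69246699 2.24699203]
```

send_rows(moves=[[[-3.5,0.5,-3],[0.001,0.004,-0.001],0],[[-3.5,0.5,-2.5],[0.001,0.004,-0.001],0],[[-3.5,1,-2.5],[0.001,0.004,-0.001],0],[[-3,1,-2],[0.001,0.004,-0.001],0],[[-2.5,1,-1.5],[0.001,0.004,-0.001],0]])

```text
time_s: 15.65
position: [0.4825, -0.1742, 0.2111]
eef_rot: [-1.488, -0.586, -0.399]
wrist_force: [16.1, 1.8, -6.3]
grip_width: 0.245
```

```bash
python3 crank.py -5
```

```text
15.65 press [-104.   -54.2  211.1] world [ 0.4825 -0.1742  0.2111]
tool axes in press [[0.807, 0.59, -0.011], [0.017, -0.005, 1.0], [0.59, -0.807, -0.014]]
[-0.75 -0.12 -0.76  0.49  0.46 -0.77] [16.1  1.8 -6.3] 0.24452960312182054
turn left [ 0.012  0.022 -0.011]
grasp pt: axial 41.8 r 55.0 phi -104.7 hx,hy -13.958557708807286 -53.156557897799864
F tang(+ccw) 9.3 radial -2.5 axial -14.4 |F| 17.4
[[[-3.4, 1.0, -3.3], [0.002, 0.004, -0.002], 0], [[-3.8, 1.4, -2.5], [0.002, 0.004, -0.002], 0], [[-3.7, 1.8, -2.4], [0.002, 0.004, -0.002], 0], [[-3.6, 2.2, -2.3], [0.002, 0.004, -0.002], 0], [[-3.4, 2.5, -2.2], [0.002, 0.004, -0.002], 0]]
```

```bash
cat > lid.py <<'E'
from h import *
A=[]
for k in range(2):
    p,d=imaging.grab_frame("scene")
    P=(cloud("scene",d).reshape(-1,3)-PO)@PR*1000
    r=[]
    for x in ((45,56,-40,40),(-35,35,43,48),(-30,30,-20,38)):
        m=(P[:,0]>x[0])&(P[:,0]<x[1])&(P[:,1]>x[2])&(P[:,1]<x[3])&(P[:,2]>74)&(P[:,2]<150); r+=[m.sum(),np.median(P[m,2]).round(2)]
    # tray floor ring
    s=sense(); L=s["position"]-HUB; F=s["wrist_force"]; f=np.arctan2(L@hy,L@hx); t=-np.sin(f)*hx+np.cos(f)*hy
    print(r,"Ft %.1f"%(F@t),s["time_s"])
E
python3 lid.py
```

```text
[np.int64(109), np.float64(83.95), np.int64(38), np.float64(83.51), np.int64(191), np.float64(93.74)] Ft 10.4 15.7
[np.int64(100), np.float64(83.58), np.int64(36), np.float64(83.52), np.int64(189), np.float64(93.35)] Ft 9.4 15.75
```

send_rows(moves=[[[-3.5,1,-3],[0.002,0.002,-0.001],0],[[-3.5,1,-2.5],[0.002,0.002,-0.001],0],[[-3.5,1.5,-2.5],[0.002,0.002,-0.001],0],[[-3.5,1.5,-2],[0.002,0.002,-0.001],0],[[-3.5,1.5,-2],[0.002,0.002,-0.001],0]])

```text
time_s: 16.25
position: [0.4758, -0.1722, 0.2067]
eef_rot: [-1.486, -0.601, -0.406]
wrist_force: [21.1, 1.6, -10.1]
grip_width: 0.243
```

```bash
python3 crank.py -5; python3 lid.py
```

```text
16.25 press [-110.4  -51.5  206.7] world [ 0.4758 -0.1722  0.2067]
tool axes in press [[0.799, 0.602, -0.015], [0.023, -0.005, 1.0], [0.601, -0.799, -0.017]]
[-0.77 -0.14 -0.79  0.47  0.48 -0.78] [ 21.1   1.6 -10.1] 0.24329848604059123
turn left [ 0.013  0.036 -0.015]
grasp pt: axial 41.9 r 55.0 phi -113.6 hx,hy -21.9997475187208 -50.45038937455051
F tang(+ccw) 10.9 radial -4.0 axial -20.4 |F| 23.5
[[[-3.2, 1.8, -3.2], [0.003, 0.007, -0.003], 0], [[-3.6, 2.1, -2.4], [0.003, 0.007, -0.003], 0], [[-3.5, 2.5, -2.2], [0.003, 0.007, -0.003], 0], [[-3.3, 2.8, -2.1], [0.003, 0.007, -0.003], 0], [[-3.1, 3.1, -1.9], [0.003, 0.007, -0.003], 0]]
[np.int64(96), np.float64(83.26), np.int64(39), np.float64(83.48), np.int64(188), np.float64(93.13)] Ft 11.9 16.3
[np.int64(99), np.float64(83.7), np.int64(38), np.float64(82.43), np.int64(192), np.float64(93.4)] Ft 10.4 16.35
```

The crank has come up solid: the lid has stayed at about 83.5 mm through the last two steps (89.8 before), and the force rose to 10.9 N, inside the 7 to 12 N band. Winding back now.

```bash
python3 crank.py 10 | tail -1
```

```text
[[[8.2, -2.2, 4.5], [0.003, 0.007, -0.003], 0], [[7.9, -0.7, 5.4], [0.003, 0.007, -0.003], 0], [[7.8, 1.0, 5.5], [0.003, 0.007, -0.003], 0], [[7.5, 2.6, 5.4], [0.003, 0.007, -0.003], 0], [[6.9, 4.2, 5.1], [0.003, 0.007, -0.003], 0]]
```

send_rows(moves=[[[8,-2,4.5],[0.003,0.007,-0.003],0],[[8,-0.5,5.5],[0.003,0.007,-0.003],0],[[8,1,5.5],[0.003,0.007,-0.003],0],[[7.5,2.5,5.5],[0.003,0.007,-0.003],0],[[7,4,5],[0.003,0.007,-0.003],0]])

```text
time_s: 16.85
position: [0.514, -0.167, 0.2325]
eef_rot: [-1.482, -0.552, -0.394]
wrist_force: [-8.4, 0.8, 7.1]
grip_width: 0.245
```

```bash
python3 crank.py 15
```

```text
16.85 press [-71.9 -50.5 232.5] world [ 0.514  -0.167   0.2325]
tool axes in press [[0.821, 0.571, 0.003], [-0.004, 0.001, 1.0], [0.571, -0.821, 0.003]]
[-0.67 -0.09 -0.65  0.55  0.41 -0.68] [-8.4  0.8  7.1] 0.24465279077707525
turn left [-0.002 -0.004  0.003]
grasp pt: axial 41.0 r 55.5 phi -63.2 hx,hy 25.012425482494383 -49.53833085982028
F tang(+ccw) -1.6 radial -2.7 axial 10.6 |F| 11.0
[[[8.5, 9.5, 6.7], [-0.0, -0.001, 0.001], 0], [[6.5, 11.6, 5.4], [-0.0, -0.001, 0.001], 0], [[3.7, 13.4, 3.6], [-0.0, -0.001, 0.001], 0], [[0.6, 14.3, 1.5], [-0.0, -0.001, 0.001], 0], [[-2.4, 14.1, -0.6], [-0.0, -0.001, 0.001], 0]]
```

send_rows(moves=[[[8.5,9.5,6.5],[0,-0.001,0.001],0],[[6.5,11.5,5.5],[0,-0.001,0.001],0],[[3.5,13.5,3.5],[0,-0.001,0.001],0],[[0.5,14.5,1.5],[0,-0.001,0.001],0],[[-2.5,14,-0.5],[0,-0.001,0.001],0]])

```text
time_s: 17.35
position: [0.5321, -0.1104, 0.2503]
eef_rot: [-1.501, -0.548, -0.397]
wrist_force: [6.1, -1.8, -3.8]
grip_width: 0.241
```

```bash
python3 crank.py 16
```

```text
17.35 press [-47.8   3.8 250.3] world [ 0.5321 -0.1104  0.2503]
tool axes in press [[0.823, 0.568, 0.012], [-0.003, -0.018, 1.0], [0.569, -0.823, -0.013]]
[-0.5  -0.13 -0.65  0.53  0.32 -0.52] [ 6.1 -1.8 -3.8] 0.24149729591463673
turn left [ 0.014 -0.005  0.012]
grasp pt: axial 41.7 r 55.3 phi 5.3 hx,hy 55.03505557194343 5.128698886805582
F tang(+ccw) -2.7 radial 2.4 axial -6.5 |F| 7.5
[[[-4.3, 14.5, -2.8], [0.003, -0.001, 0.002], 0], [[-7.5, 12.6, -4.3], [0.003, -0.001, 0.002], 0], [[-10.0, 9.7, -6.2], [0.003, -0.001, 0.002], 0], [[-11.7, 6.1, -7.7], [0.003, -0.001, 0.002], 0], [[-12.5, 2.0, -8.6], [0.003, -0.001, 0.002], 0]]
```

send_rows(moves=[[[-4,14.5,-3],[0.003,-0.001,0.002],0],[[-7.5,12.5,-4.5],[0.003,-0.001,0.002],0],[[-10,9.5,-6],[0.003,-0.001,0.002],0],[[-11.5,6,-7.5],[0.003,-0.001,0.002],0],[[-12.5,2,-8.5],[0.003,-0.001,0.002],0]])

```text
time_s: 17.85
position: [0.4875, -0.0651, 0.2226]
eef_rot: [-1.49, -0.56, -0.399]
wrist_force: [1.3, -2.7, -0.1]
grip_width: 0.245
```

```bash
python3 crank.py 16
```

```text
17.85 press [-87.2  53.6 222.6] world [ 0.4875 -0.0651  0.2226]
tool axes in press [[0.817, 0.576, 0.004], [0.001, -0.008, 1.0], [0.576, -0.817, -0.007]]
[-0.46 -0.24 -0.82  0.45  0.31 -0.48] [ 1.3 -2.7 -0.1] 0.2447122751768844
turn left [0.007 0.004 0.004]
grasp pt: axial 41.7 r 55.2 phi 83.0 hx,hy 6.72997042193604 54.78546450241802
F tang(+ccw) -1.2 radial -2.7 axial -0.6 |F| 3.0
[[[-12.0, -1.8, -9.3], [0.001, 0.001, 0.001], 0], [[-11.4, -5.7, -8.4], [0.001, 0.001, 0.001], 0], [[-9.6, -9.4, -7.4], [0.001, 0.001, 0.001], 0], [[-6.9, -12.4, -5.8], [0.001, 0.001, 0.001], 0], [[-3.8, -14.4, -3.7], [0.001, 0.001, 0.001], 0]]
```

send_rows(moves=[[[-12,-2,-9],[0.001,0.001,0.001],0],[[-11.5,-5.5,-8.5],[0.001,0.001,0.001],0],[[-9.5,-9.5,-7.5],[0.001,0.001,0.001],0],[[-7,-12.5,-6],[0.001,0.001,0.001],0],[[-4,-14.5,-3.5],[0.001,0.001,0.001],0]])

```text
time_s: 18.35
position: [0.4432, -0.1094, 0.1889]
eef_rot: [-1.49, -0.567, -0.393]
wrist_force: [17.5, 1.5, -7.1]
grip_width: 0.24
```

```bash
python3 crank.py 16
```

```text
18.35 press [-136.1   14.4  188.9] world [ 0.4432 -0.1094  0.1889]
tool axes in press [[0.817, 0.577, -0.004], [0.009, -0.006, 1.0], [0.577, -0.817, -0.01]]
[-0.66 -0.25 -0.91  0.44  0.41 -0.68] [17.5  1.5 -7.1] 0.24037022877711692
turn left [ 0.009  0.006 -0.004]
grasp pt: axial 42.1 r 54.9 phi 163.6 hx,hy -52.678671253659296 15.497586025882024
F tang(+ccw) -2.6 radial -10.0 axial -15.9 |F| 19.0
[[[0.4, -15.2, -2.2], [0.002, 0.001, -0.001], 0], [[3.3, -14.9, 1.2], [0.002, 0.001, -0.001], 0], [[6.5, -13.4, 3.5], [0.002, 0.001, -0.001], 0], [[9.2, -10.9, 5.6], [0.002, 0.001, -0.001], 0], [[11.2, -7.5, 7.2], [0.002, 0.001, -0.001], 0]]
```

send_rows(moves=[[[1,-15,-2],[0.002,0.001,-0.001],0],[[3.5,-15,1],[0.002,0.001,-0.001],0],[[6.5,-13.5,3.5],[0.002,0.001,-0.001],0],[[9,-11,5.5],[0.002,0.001,-0.001],0],[[9,-6,6],[0.002,0.001,-0.001],0]])

```text
time_s: 18.85
position: [0.469, -0.1686, 0.2013]
eef_rot: [-1.477, -0.549, -0.395]
wrist_force: [-6.9, 0.5, 4.5]
grip_width: 0.242
```

send_rows(moves=[[[0,0,0],[0,0,0],0],[[0,0,0],[0,0,0],0],[[0,0,0],[0,0,0],0.35],[[0,0,0],[0,0,0],0.5],[[0,0,0],[0,0,0],0.6]])

```text
time_s: 19.35
position: [0.4664, -0.167, 0.1984]
eef_rot: [-1.478, -0.543, -0.391]
wrist_force: [-0.5, -0.1, -0.2]
grip_width: 0.597
```

```bash
python3 crank.py 16
python3 - <<'E'
from h import *
p,d=imaging.grab_frame("scene"); cv2.imwrite("pics/s7.png",cv2.resize(p[110:290,170:350],None,fx=3.3,fy=3.3))
p,d=imaging.grab_frame("wrist"); cv2.imwrite("pics/w7.png",p)
E
```

```text
19.35 press [-119.2  -45.4  198.4] world [ 0.4664 -0.167   0.1984]
tool axes in press [[0.825, 0.565, 0.005], [-0.009, 0.005, 1.0], [0.565, -0.825, 0.009]]
[-0.75 -0.13 -0.78  0.51  0.45 -0.76] [-0.5 -0.1 -0.2] 0.5974214100451007
turn left [-0.008 -0.011  0.005]
grasp pt: axial 40.2 r 55.5 phi -126.7 hx,hy -33.13009229519717 -44.51054992947979
F tang(+ccw) -0.4 radial 0.4 axial 0.1 |F| 0.6
[[[11.5, -5.7, 8.5], [-0.002, -0.002, 0.001], 0], [[12.5, -2.0, 8.6], [-0.002, -0.002, 0.001], 0], [[12.3, 2.2, 8.8], [-0.002, -0.002, 0.001], 0], [[11.2, 6.3, 8.3], [-0.002, -0.002, 0.001], 0], [[9.2, 9.9, 7.2], [-0.002, -0.002, 0.001], 0]]
```

View pics/s7.png

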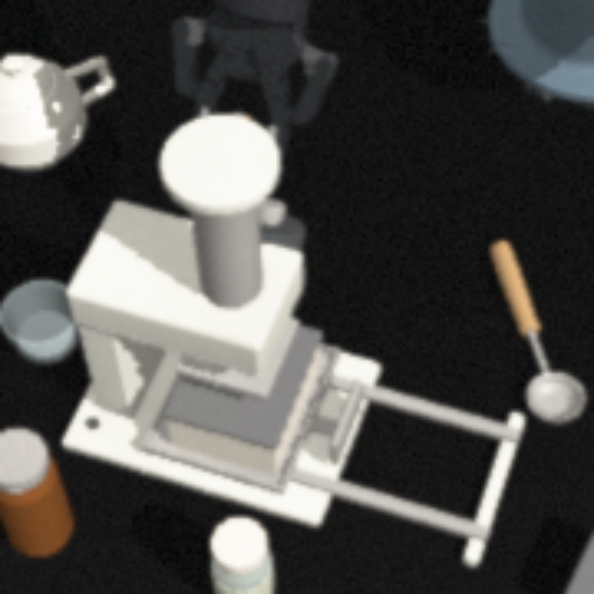

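View pics/w7.png

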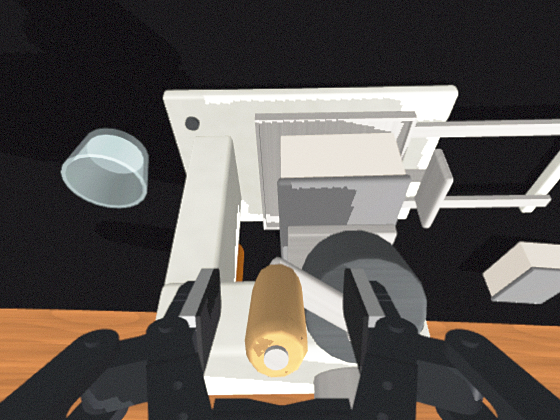

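The jaws are open around the grip at (275,315) and the plate is up off the lid. Retreating along the axis.

send_rows(moves=[[[-6,-1,8],[0,0,0],0.6],[[-11,-1,16],[0,0,0],0.6],[[-14,-1,20],[0,0,0],0.6],[[-14,-1,20],[0,0,0],0.6],[[-10,-1,15],[0,0,0],0.6]])

```text
time_s: 19.95
position: [0.4076, -0.1692, 0.2754]
eef_rot: [-1.474, -0.538, -0.386]
wrist_force: [0.2, -0.4, -0.2]
grip_width: 0.597
```

send_rows(moves=[[[-15,-5,20],[0,0.1,0],0.6],[[-20,-20,20],[0,0.1,0],0.6],[[-20,-25,10],[0,0.1,0],0.6],[[-5,-20,0],[0,0,0],0.6],[[0,0,0],[0,0,0],0.6]])

```text
time_s: 20.45
position: [0.3414, -0.2395, 0.3268]
eef_rot: [-1.499, -0.284, -0.15]
wrist_force: [0.7, 1.0, -0.9]
grip_width: 0.601
```

```bash
python3 st.py; python3 lid.py
python3 - <<'E'
from h import *
for n in ("scene","top","wrist"):
    i=imaging.camera_info(n); p,d=imaging.grab_frame(n); cv2.imwrite(f"pics/{n}8.png",p)
    P=(cloud(n,d,i).reshape(-1,3)-PO)@PR*1000
    m=(P[:,2]>45)&(P[:,2]<66)&(P[:,1]>85)&(P[:,1]<130)&(abs(P[:,0])<45); print(n,"handle y",m.sum(),np.median(P[m,1]))
    m=(abs(P[:,0])<45)&(abs(P[:,1])<45)&(P[:,2]>90)&(P[:,2]<150); print("plate pts",m.sum(), np.percentile(P[m,2],[1,10,25,50,75,90,99]).round() if m.any() else "")
    if n=="scene": cv2.imwrite("pics/s8c.png",cv2.resize(p[180:270,210:310],None,fx=6,fy=6))
E
```

```text
20.45 press [-251.3 -104.   326.8] world [ 0.3414 -0.2395  0.3268]
tool axes in press [[0.96, 0.278, 0.014], [-0.027, 0.041, 0.999], [0.277, -0.96, 0.046]]
[-0.97 -0.09 -0.26  1.3   0.27 -1.04] [ 0.7  1.  -0.9] 0.6007381681153536
turn left [-0.013 -0.333  0.007]
grasp pt: axial 220.0 r 120.8 phi -120.8 hx,hy -61.757415027384354 -103.78159008482305
[np.int64(98), np.float64(83.72), np.int64(38), np.float64(83.32), np.int64(150), np.float64(116.54)] Ft -0.7 20.5
[np.int64(99), np.float64(83.77), np.int64(38), np.float64(83.84), np.int64(146), np.float64(116.76)] Ft 0.8 20.55
scene handle y 80 97.65202814253766
plate pts 256 [111. 115. 117. 119. 121. 122. 125.]
top handle y 47 95.24158950457081
plate pts 4 [ 92.  92.  93.  94.  99. 106. 111.]
wrist handle y 428 92.98621469945019
plate pts 96 [108. 109. 111. 117. 118. 118. 119.]
```

View pics/s8c.png

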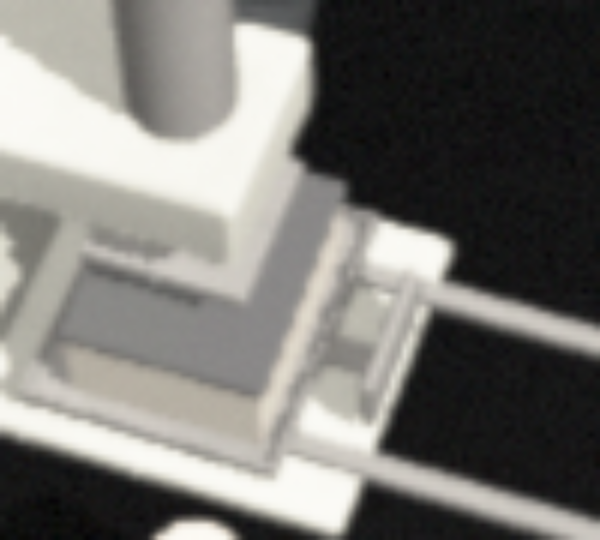

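View pics/top8.png

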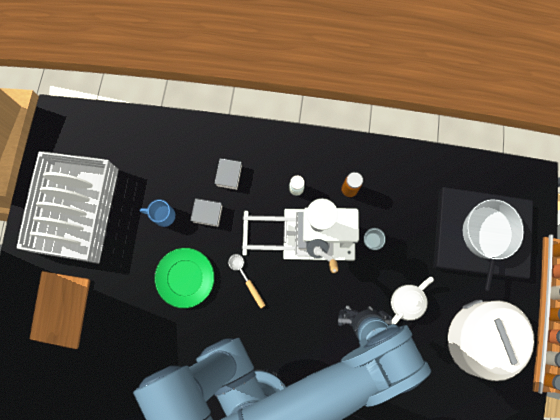

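View pics/wrist8.png

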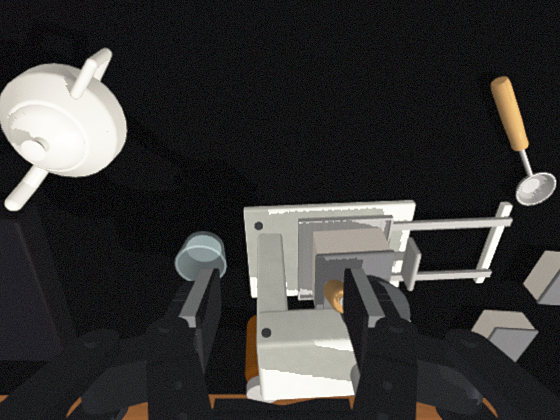

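The final pictures show:
- the tray in, with its handle at y of about 97 mm;
- the lid at 83.5 mm and unchanged since pressing;
- the plate about 25 mm above the lid;
- the bystanders where they were;
- the arm clear of everything.

Handing in.

```bash
python3 -c "
from cell import bot
print(bot.sign_off())"
```

```text
the job is handed in; nothing more can be done
None
```

The job is done and handed in at about 20.7 s on the robot's clock, well inside the 72 s limit.

- **Tray:** I pushed it in by its handle until it stopped at 7.6 N. In the last scene picture the handle sits about 97 mm from the plate's centre, and it started at about 234 mm, so it moved close to the full 140 mm. The top and wrist cameras read 95 and 93 mm, a few millimetres different.
- **Pressing:** I wound the crank clockwise by its grip for about 1.7 turns until it came up solid. The force along the circle was about 11 N at the end, with a highest single reading of 11.9 N, against the 18 N limit. The lid top went from 89.8 to 83.5 mm above the counter and did not drop further while the force kept rising.
- **Backing off:** I wound back nearly one turn, opened the jaws and drew the tool off along the crank's axis. The plate's top surface rose from about 93 to 117–119 mm, so it stands about 25 mm clear of the lid. The lid stayed at 83.5 mm.
- **End state:** The arm touches nothing, with wrist force near zero. By eye in the last pictures, the other things on the counter are where they started.

**Uncertain:** The force read 9.2 N while turning the first time the lid bottomed, then 3.7 N once I held still. I therefore pressed on in small steps and relied on the steady lid height to confirm it was home. The tray floor's height was never measured directly, so "home" is not checked against the 58 mm figure.

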